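# Fill the weight tray and lock it on the upper rung

### The arm

A 6-joint arm with a two-finger parallel gripper is mounted at the origin on the work surface. World frame = base frame: x ahead of the robot, y to its left, z up, the work surface at z = 0. Lengths are in m, angles in degrees, forces in N, time in s.
With the tool pointing down it reaches from about 0.25 to 0.725 m from the base axis. Payload 9.7 kg.
Tool frame: the origin (TCP) lies at the very end of the fingers, on their centre line; the grasp point (between the pads) lies grasp_offset behind it (grasp_offset is the distance from the TCP to the grasp point, in m); z points along the fingers, y is the line along which they close (so a half turn about z gives the same grasp; the last joint's range is limited). The gripper opens to 85 mm and grips with 20 to 120 N. Pads are 22 mm wide; open, the fingers measure 114 mm over their backs; the gripper's body (76 mm by 85 mm) begins 54 mm behind the grasp point. The pads swing forward as they close: fully open they stand 13 mm farther back than shut.
Start: joints at [63.942, 4.979, 10.078, 95.1, 0, 90], TCP at [0.242, 0.494, 0.231] pointing down, gripper open.
Joint ranges: [-179.16, 179.16], [-48.56, 103.87], [-65.8, 70.77], [-126.05, 130.52], [-82.76, 87.17], [-180, 180]. Speed limits (degrees/s): [127.2, 127.2, 147.25, 180, 180, 180].

### API

Orientations are given as [roll, pitch, yaw] about the fixed x, y, z axes, in that order (R = Rz(yaw) Ry(pitch) Rx(roll)).
In Python, from workcell import get_obs, camera, calibration, job_done, recognise, cut_out, mark_of, grasp_offset gives the robot as it stands.
- The arm moves only by the tool servo_tool, never from a script. Its argument "moves" is a list of rows, each a list of 3 entries, a list of its own where there are three numbers: the turn, a rotation vector about the tool's x, y, z in degrees, then the shift along the tool's x, y, z in m, then the opening in per cent of the stroke, from 0 (shut) to 100 (fully open). In form: [[[ax, ay, az], [x, y, z], claw], ...]. A call has 1 to 12 rows; each row shifts and turns the commanded pose from where the row before left it, along the tool's axes as they then stand; what a row does not reach is not made up. A row lasts 1/10 s, in which the tool goes at most 50 mm and 8.59 degrees, less where a joint would pass 70% of its speed; a pose out of reach is approached as far as the arm can. A call is refused whole if a number of a shift passes 0.05 or a number of a turn 8.59, either way. A call with a gripper value outside its range is refused whole. The fingers move at their own pace and stop on an object; "force" is the grip in N (left out, the last holds). Time passes only in rows, so rows that do not move let the fingers close. It gives the time, the measured TCP pose, the force, the opening and the grip force at its end, in the units of the state.
- get_obs(): the state, without advancing time (a new reading comes with each control period).
- camera(name): name is "side" or "top"; returns (picture, depth): 480x640x3 uint8, red, green, blue; 480x640 float32, m along the optical axis (not along the pixel's ray), 0 where there is no reading.
- calibration(name): a dict with "camera_matrix" (3x3 intrinsics, pixels), "R" (3x3) and "t" (3): a world point X has camera coordinates R X + t. Camera axes: x right, y down, z forward; pixel columns grow to the right and rows downward; lengths in m; the calibration is good to about 2 mm. A picture is of the moment at which its call begins. calibration takes no time and is no camera call.
- job_done(): hands the job in; it is judged then, once.
Trained networks look in the newest picture that a camera, given by its name, has taken for a name from the list of things; names that differ only in an ending like _2 or _b are one class to them, and where a whole thing is asked for, a point or a joint stands for the part that bears it (a point fixed in the world has none). Each returns a list of dicts, best first, with "score" (0 to 1); they miss things now and then, are a little off and sometimes report something else, mostly with a low value. They report only what shows in the picture. A call takes as long as a camera call.
- recognise(name, camera): "xyz" ([x, y, z] in m, in the coordinates of the camera as it stood for that picture, good to about 4 mm: the middle of the surface that is visible of it).
- cut_out(name, camera): "mask" (480x640 bool, what is visible of it).
- mark_of(name, camera): "xyz" ([x, y, z] in m, in the coordinates of the camera as it stood for that picture, good to about 4 mm: a listed point, or the origin of a listed thing).
The state is a dict: "time": time; "q": joint angles; "qd": joint speeds; "joint_efforts": joint torques, N m; "ee_pos": TCP position; "tcp_rot": TCP orientation; "wrist_force": force on the tool from outside, world axes, zero at the start; "torque": the same for the moment, N m; "opening": finger opening in m; "grasp_force": force on a finger pad.
Only numpy, scipy, OpenCV 4.12 (cv2) and the standard library are available. Lean on these libraries where they do the work, as an engineer would, in place of code of your own. Each camera call takes 0.05 s, during which the arm holds its last target. There are 200 camera calls.

### The job

Add the loose brass hexagonal weight from the bench to the two in the sliding tray so that all three lie flat and close-packed, flat faces touching, the new one nested in front of the pair; then let go of it. Then take the tray by its teal rubber handle, raise it past the rung with the teal bands until the red pawl drops clear above that rung, and while still holding lower it gently until the pawl sits on the rung before letting go. Leave everything else on the bench where it is.

Things in the scene. Friction and masses are not known exactly. Their poses are not given: they have to be found in the camera images.
- post: Chrome grip-installation post, fixed: two uprights 14 mm thick, 76 mm apart (y), on a dark base 120 x 150 x 12 mm, joined like a ladder by rungs 10 mm thick with centres 112, 172 and 290 mm above the bench. Origin: bench level, midway between the uprights; z up, y along the rungs; its front, -x, faces roughly to the left as the robot sees it (world +y) and bears the tray.
- banded_rung (a point): Centre of the target rung, 172 mm above the bench, marked by two teal bands. The plain rung 60 mm below it must be passed on the way. Axes as the post's.
- head_edge (a point): Middle of the front lower edge of the head plate (64 mm wide, 360 to 372 mm high, bayonet socket above) that juts from the post 53 mm to the front, over the handle. A gripper pointing straight down at the handle strikes it; one tilted 20 to 50 degrees (fingers down and towards the post, body leaning out over the tray) passes.
- tray (a joint): Height of the sliding aluminium tray in m: 0 = lowest (start), grows upward, upper stop 0.155. Its pawl sits on the plain rung at 0.055, on the banded rung at 0.115; it has flipped clear above a rung once the tray is 20 mm above that seat (0.135 for the banded one). 0.45 kg plus the weights; it falls if let go unless a rung holds it; from a rung it can go only up.
- pocket (a point): Centre of the tray's pocket on its floor top, 108 mm in front of the post's origin, 34 mm above the bench with the tray at 0. The pocket is 68 mm (x) by 60 mm (y) inside, walls 4 mm thick and 8 mm high. Moves with the tray; axes as the post's.
- pawl (a joint): Red gravity pawl on the tray, pivoted 20 mm in front of the rungs, with a brass counterweight: 0 = nose level, pointing at the rungs (locking position); grows to 1.35 rad as a rung pushes the nose down on the way up; it falls back to 0 by itself.
- handle (a point): Centre of the tray's handle, an upright teal rubber block 20 (x) x 18 (y) x 44 (z) mm; 58 mm in front of the post's origin, 96 mm above the bench with the tray at 0, 38 mm higher than the tops of the weights in the tray. To be pinched across its 18 mm. Axes as the post's.
- hex_a: Brass hexagonal putter weight in the tray: 28 mm across flats, 32.3 mm across corners, 24 mm tall, 0.11 kg. Origin: centre of its underside; z up; flats face its +-y and 60 degrees from these, corners on its +-x. Lies against the pocket's back wall (towards the uprights) on the post's +y side, axes as the post's.
- hex_b: The same weight, beside hex_a on the post's -y side, a flat face touching hex_a's. The third nests 24.25 mm in front (post's -x) of the midpoint between them, turned the same way; then its +-y flats are free but the pair's corners reach 8 mm short of its centre beside them: grip it some 4 mm in front of its centre.
- hex_c: The same weight (0.09 to 0.14 kg), loose on the bench at any yaw: the one to add. Same frame as hex_a.
- sleeve: Bystander: aluminium hosel sleeve, an upright tube 17 mm wide, 38 mm tall; origin under its centre.
- ferrule: Bystander: black ferrule, a cone 17 mm wide, 26 mm tall; origin under its centre.
- putter_head: Bystander: matte silver putter head, about 75 x 105 x 26 mm with a 30 mm neck stub; origin under its face block.
- tape_roll: Bystander: roll of tape lying flat, 90 mm wide, 24 mm tall; origin under its centre.
- oil_bottle: Bystander: white bottle 52 mm wide, 150 mm tall; origin under its centre.

How it is judged (in metres and radians):
On the way, in this order (a step that is already met when the one before it is completed fails the run):
1. with the tray still down, the third weight lies nested against both others, flat faces touching, and is let go (horizontal distance between hex_a and hex_b below 0.0305 m and (angle between the x axis of hex_a and the x axis of hex_b, either way round below 0.12 rad or angle between the x axis of hex_a and the x axis of hex_b, either way round between 0.927 and 1.167 rad) and horizontal distance between each of hex_a, hex_b and hex_c below 0.0305 m and (angle between the x axis of hex_a and the x axis of hex_c, either way round below 0.12 rad or angle between the x axis of hex_a and the x axis of hex_c, either way round between 0.927 and 1.167 rad) and (angle between the x axis of hex_b and the x axis of hex_c, either way round below 0.12 rad or angle between the x axis of hex_b and the x axis of hex_c, either way round between 0.927 and 1.167 rad) and angle between each of hex_a, hex_b, hex_c's own z axis and vertical below 0.08 rad and z of hex_c in the frame of post between 0.031 and 0.037 m and value of joint tray below 0.006 m and contact force between the fingers and hex_c below 0.05 N), for 0.2 s.
2. the tray is raised until the pawl has dropped back level above the banded rung (value of joint tray above 0.121 m and value of joint pawl below 0.15 rad), for 0.05 s.
3. still held by the handle, the tray is lowered until the pawl sits on the banded rung (value of joint tray between 0.111 and 0.118 m and value of joint pawl below 0.12 rad and contact force between the fingers and post above 1 N), for 0.1 s.
At the end, for the whole second after the job is handed in: The pawl rests level on the banded rung (tray 0.111 to 0.118 m, pawl under 0.12 rad), tray and weights let go and at rest; the three weights lie flat in the pocket (within 98 mm of the handle), any two with centres at most 30.5 mm apart (28 is touching) and flats parallel within 0.12 rad (value of joint tray between 0.111 and 0.118 m and value of joint pawl below 0.12 rad and horizontal distance between hex_a and hex_b below 0.0305 m and (angle between the x axis of hex_a and the x axis of hex_b, either way round below 0.12 rad or angle between the x axis of hex_a and the x axis of hex_b, either way round between 0.927 and 1.167 rad) and horizontal distance between each of hex_a, hex_b and hex_c below 0.0305 m and (angle between the x axis of hex_a and the x axis of hex_c, either way round below 0.12 rad or angle between the x axis of hex_a and the x axis of hex_c, either way round between 0.927 and 1.167 rad) and (angle between the x axis of hex_b and the x axis of hex_c, either way round below 0.12 rad or angle between the x axis of hex_b and the x axis of hex_c, either way round between 0.927 and 1.167 rad) and angle between each of hex_a, hex_b, hex_c's own z axis and vertical below 0.08 rad and distance between each of hex_a, hex_b, hex_c and handle below 0.098 m and velocity of joint tray between -0.01 and 0.01 m/s and linear speed of hex_c below 0.01 m/s and contact force between the fingers and post below 0.05 N).
It fails at once if the tray is dropped or let down hard (faster than 0.25 m/s) (velocity of joint tray below -0.25 m/s).
It fails at once if one of the other loose things (sleeve, ferrule, putter head, tape roll, bottle) is shifted by more than 25 mm (distance of any of sleeve, ferrule, putter_head, tape_roll, oil_bottle from where it was at the start of the episode above 0.025 m).
It also fails if it takes over 58 s, if anything falls off the work surface, if the arm or the gripper's body presses on something with over 40 N, if the wrist force passes 120 N, or if a joint passes its speed limit or range.

## Working session

There is one attempt and no reset: what is moved stays moved. The work goes in short steps, Python scripts to look and compute and a tool call to move; the robot and the scene stay as the last step left them, time stands still between calls to the robot, and variables do not carry over. Pictures are saved under pics/ and viewed, at most 10 in all, crops included, and the job is handed in when it is done.

Besides the shell and the picture viewer there is one more tool, called by a JSON object that holds its "op" and its "data", one argument or row to a line. servo_tool: Moves the arm, as the interface text tells. Its arguments: {"type":"object","properties":{"moves":{"type":"array"},"force":{"type":"number"}},"required":["moves"]}

```bash
mkdir -p pics; cat > h.py <<'E'
import numpy as np, cv2
from scipy.spatial.transform import Rotation as Ro
from workcell import *
def w(c,p):
    k=calibration(c); return np.array(k["R"]).T@(np.array(p)-np.array(k["t"]))
def cloud(c,depth,mask=None):
    k=calibration(c);K=np.array(k["camera_matrix"])
    m=(depth>0) if mask is None else (mask&(depth>0))
    v,u=np.nonzero(m);z=depth[v,u]
    P=np.c_[(u-K[0,2])/K[0,0]*z,(v-K[1,2])/K[1,1]*z,z]
    return (P-np.array(k["t"]))@np.array(k["R"]),u,v
E
python3 - <<'E'
from h import *
print(get_obs()); print(grasp_offset)
for c in("side","top"):
    im,d=camera(c); cv2.imwrite(f"pics/{c}0.png",im[:,:,::-1]); np.save(f"{c}0.npy",d)
    k=calibration(c); print(c,"cam pos",w(c,[0,0,0]),np.round(k["R"],2).tolist())
    for n in("post","banded_rung","head_edge","pocket","handle","hex_c","hex_a","sleeve","ferrule","putter_head","tape_roll","oil_bottle"):
        try: print(n,[(round(r["score"],2),w(c,r["xyz"]).round(3).tolist()) for r in mark_of(n,c)[:4]])
        except Exception as e: print(n,e)
E
```

```text
{'time': 0.0, 'q': array([ 6.39431412e+01,  5.01182600e+00,  1.00353111e+01,  9.50983881e+01,
       -1.02284732e-03,  8.99992301e+01]), 'qd': array([ 0.05790237,  0.0679988 , -0.06378767, -0.06084683,  0.11255017,
       -0.01276184]), 'joint_efforts': array([ 3.91399866e-03, -5.20391071e+01,  4.64793599e+01,  1.67083705e-02,
        2.33581732e-04,  6.83754067e-07]), 'ee_pos': array([0.24150491, 0.49390224, 0.23058377]), 'tcp_rot': array([-1.79925097e+02,  1.02183993e-03,  1.53943912e+02]), 'wrist_force': array([-0.27681457, -0.50310644,  0.03057208]), 'torque': array([0.03391954, 0.02093234, 0.0392995 ]), 'grasp_force': 0.0, 'opening': 0.08560507846820664}
0.0187
side cam pos [-0.02616256 -0.66752489  0.7185437 ] [[0.76, -0.64, -0.02], [-0.34, -0.37, -0.86], [0.55, 0.67, -0.51]]
post [(0.95, [0.599, -0.16, -0.0])]
banded_rung [(0.55, [0.598, -0.16, 0.173])]
head_edge [(0.83, [0.609, -0.111, 0.363])]
pocket [(0.71, [0.623, -0.055, 0.034])]
handle [(0.55, [0.612, -0.105, 0.098])]
hex_c [(0.55, [0.633, -0.08, 0.034]), (0.52, [0.515, 0.358, 0.001]), (0.5, [0.603, -0.073, 0.037])]
hex_
[... 493 characters left out ...]
0.73, [0.597, -0.165, 0.001])]
banded_rung [(0.9, [0.594, -0.163, 0.169])]
head_edge [(0.78, [0.61, -0.113, 0.361])]
pocket [(0.69, [0.622, -0.058, 0.035])]
handle [(0.65, [0.612, -0.109, 0.098])]
hex_c [(0.63, [0.514, 0.359, -0.001]), (0.59, [0.63, -0.079, 0.034]), (0.5, [0.608, -0.069, 0.031])]
hex_a [(0.63, [0.514, 0.359, -0.001]), (0.59, [0.63, -0.079, 0.034]), (0.5, [0.608, -0.069, 0.031])]
sleeve [(0.45, [0.515, 0.357, -0.001]), (0.4, [0.553, 0.212, 0.0])]
ferrule [(0.45, [0.428, 0.184, 0.002]), (0.45, [0.593, -0.163, 0.003])]
putter_head [(0.92, [0.437, -0.3, 0.002])]
tape_roll [(0.61, [0.547, -0.426, 0.002])]
oil_bottle [(0.91, [0.623, -0.318, -0.002]), (0.56, [0.609, -0.114, 0.36])]
```

View pics/side0.png

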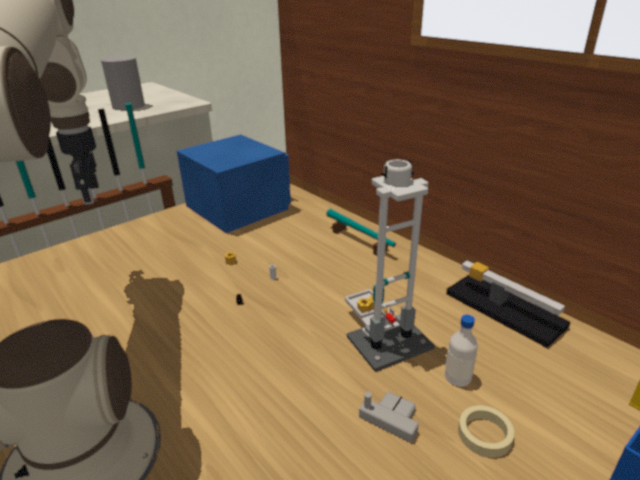

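View pics/top0.png

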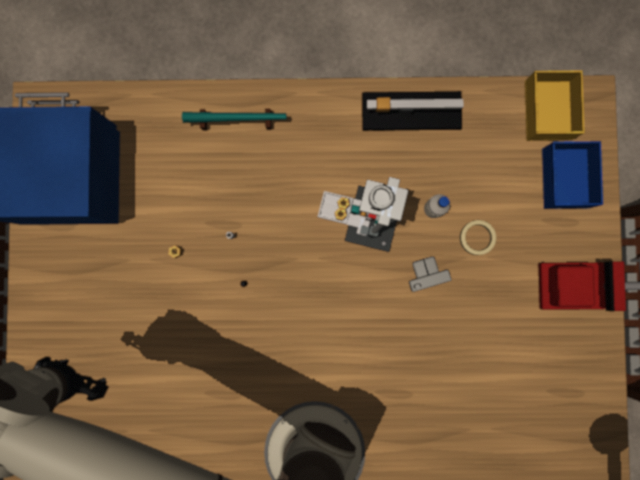

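```bash
python3 - <<'E'
from h import *
dS,dT=np.load("side0.npy"),np.load("top0.npy")
def fit(P):
    # top-face of a hex: centroid+yaw by convex hull
    r=cv2.minAreaRect(P[:,:2].astype(np.float32)*1000); return r
for c,d in(("side",dS),("top",dT)):
    for r in cut_out("hex_c",c)[:4]:
        P,u,v=cloud(c,d,r["mask"]); 
        if len(P)<20: continue
        zt=np.percentile(P[:,2],90); T=P[abs(P[:,2]-zt)<.005]
        lo,hi=np.percentile(T,1,0),np.percentile(T,99,0)
        print(c,round(r["score"],2),len(P),"ztop",zt.round(4),"n",len(T),"mid",((lo+hi)/2).round(4),"mean",T.mean(0).round(4),"px",u.mean().round(),v.mean().round(),fit(T))
    for n in("handle","head_edge"):
        for r in cut_out(n,c)[:2]:
            P,u,v=cloud(c,d,r["mask"]); print(c,n,round(r["score"],2),len(P),P.mean(0).round(3),u.mean().round(),v.mean().round())
# uprights & head plate & front wall from top cloud
P,u,v=cloud("top",dT)
H=P[(abs(P[:,2]-.372)<.006)]; print("head",len(H),fit(H))
B=P[(abs(P[:,2]-.012)<.003)&(abs(P[:,0]-.6)<.13)&(abs(P[:,1]+.16)<.13)]; print("base",len(B),fit(B))
E
```

```text
side 0.44 164 ztop 0.0591 n 91 mid [ 0.6014 -0.0716  0.0573] mean [ 0.6009 -0.0729  0.0578] px 364.0 306.0 ((601.3443603515625, -72.37503814697266), (27.64434051513672, 27.149538040161133), 82.15099334716797)
side handle 0.88 1538 [ 0.6   -0.122  0.052] 380.0 316.0
side head_edge 0.88 7375 [ 0.592 -0.155  0.152] 392.0 282.0
side head_edge 0.62 1451 [ 0.538 -0.427  0.018] 486.0 432.0
top 0.52 132 ztop 0.0292 n 67 mid [0.5146 0.3569 0.0285] mean [0.5154 0.3565 0.0275] px 174.0 251.0 ((515.9712524414062, 357.3280029296875), (28.34968376159668, 27.153430938720703), 55.19674301147461)
top handle 0.61 1319 [ 0.607 -0.086  0.047] 346.0 213.0
top handle 0.35 3794 [ 0.59  -0.133  0.177] 369.0 213.0
top head_edge 0.62 3695 [ 0.591 -0.132  0.178] 369.0 213.0
top head_edge 0.47 1207 [ 0.605 -0.089  0.047] 347.0 214.0
head 1258 ((440.0384521484375, 149.45547485351562), (102.01683044433594, 783.8326416015625), 27.863698959350586)
base 622 ((600.5535888671875, -166.13182067871094), (246.42311096191406, 254.78909301757812), 89.21295928955078)
```

```bash
cat >> h.py <<'E'
def prj(c,X):
    k=calibration(c);K=np.array(k["camera_matrix"]);p=(np.atleast_2d(X)@np.array(k["R"]).T+np.array(k["t"]))@K.T
    return p[:,:2]/p[:,2:]
def rectfit(P,tag):
    print(tag,len(P),cv2.minAreaRect(P[:,:2].astype(np.float32)*1000))
E
python3 - <<'E'
from h import *
S,T=cv2.imread("pics/side0.png"),cv2.imread("pics/top0.png")
def crop(I,x,y,r,n=400,m=300):
    return cv2.resize(I[y-int(r*m/n):y+int(r*m/n),x-r:x+r],(n,m),interpolation=cv2.INTER_CUBIC)
o=np.vstack([np.hstack([crop(S,231,258,20),crop(T,175,251,20)]),np.hstack([crop(S,372,305,40),crop(T,350,210,40)])])
cv2.imwrite("pics/crop0.png",o)
dS,dT=np.load("side0.npy"),np.load("top0.npy")
for c,d in(("side",dS),("top",dT)):
    P,u,v=cloud(c,d); near=(abs(P[:,0]-.6)<.14)&(abs(P[:,1]+.13)<.14)
    H=P[near&(abs(P[:,2]-.372)<.005)]; rectfit(H,c+" head")
    B=P[near&(abs(P[:,2]-.012)<.004)]; rectfit(B,c+" base")
# hex yaw by silhouette IoU in both views
def obs(I,c):
    hsv=cv2.cvtColor(I,cv2.COLOR_BGR2HSV); return hsv
def hexp(x,y,z0,yaw):
    a=np.radians(yaw+60*np.arange(6)); b=np.c_[x+.01615*np.cos(a),y+.01615*np.sin(a)]
    return np.r_[np.c_[b,np.full(6,z0)],np.c_[b,np.full(6,z0+.024)]]
for c,I in(("side",S),("top",T)):
    p=prj(c,hexp(.515,.357,0,0)); print(c,p.min(0),p.max(0))
    x,y=p.mean(0).astype(int); print(I[y,x-12:x+13].tolist())
E
```

```text
side head 693 ((586.93896484375, -159.99795532226562), (78.82945251464844, 100.04293060302734), 38.065975189208984)
side base 1910 ((577.40380859375, -201.70285034179688), (206.69863891601562, 164.55953979492188), 66.93843078613281)
top head 1078 ((598.99609375, -152.16519165039062), (85.01022338867188, 95.80059051513672), 75.3426284790039)
top base 874 ((600.8096313476562, -129.16392517089844), (279.63433837890625, 278.5159912109375), 0.5124450325965881)
side [225.50833695 251.690771  ] [236.81130427 265.0875096 ]
[[95, 150, 184], [98, 152, 187], [98, 151, 186], [96, 150, 185], [95, 149, 183], [81, 133, 170], [51, 107, 142], [36, 91, 125], [31, 94, 130], [36, 99, 137], [31, 99, 136], [28, 96, 132], [30, 92, 125], [26, 82, 117], [25, 82, 112], [33, 84, 115], [50, 100, 131], [77, 127, 162], [92, 145, 181], [98, 152, 186], [96, 148, 184], [94, 148, 183], [97, 148, 184], [93, 148, 183], [97, 151, 187]]
top [168.28724238 244.79629409] [181.46934124 257.63610772]
[[65, 102, 137], [65, 102, 137], [64, 102, 136], [65, 103, 137], [67, 103, 138], [67, 108, 145], [71, 123, 164], [75, 140, 180], [74, 143, 177], [62, 119, 147], [45, 82, 105], [38, 63, 84], [37, 62, 83], [39, 70, 94], [46, 89, 119], [63, 123, 160], [69, 134, 175], [55, 109, 147], [33, 67, 94], [20, 40, 57], [25, 42, 58], [39, 61, 82], [54, 85, 113], [63, 99, 132], [65, 103, 137]]
```

View pics/crop0.png

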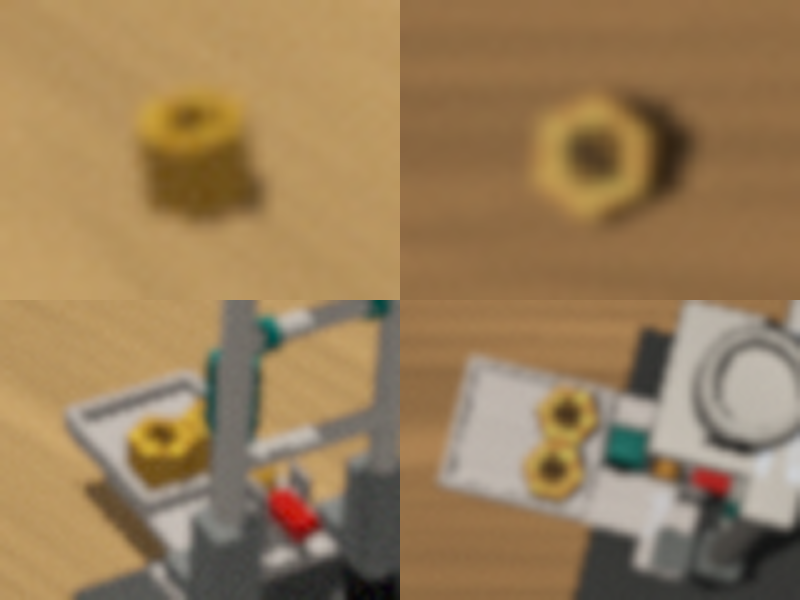

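```bash
cat >> h.py <<'E'
def ray(c,u,v,z):
    k=calibration(c);K=np.array(k["camera_matrix"]);R=np.array(k["R"]);o=-R.T@np.array(k["t"])
    d=R.T@np.linalg.solve(K,[u,v,1.]); return o+d*(z-o[2])/d[2]
E
python3 - <<'E'
from h import *
for n,c,u,v,z in(("hc","top",174.1,251.1,.024),("hc","side",229.5,254.8,.024),("ha","top",343.2,202.2,.058),("hb","top",340.2,213.6,.058),("hb","side",364.2,301,.058),
  ("fw1","top",310+70/5-.4,180+52/5-.4,.042),("fw2","top",310+38/5-.4,180+185/5-.4,.042)): print(n,c,ray(c,u,v,z).round(4))
M={}
for i in range(4):
  for c in("side","top"):
    camera(c)
    for n in("post","pocket","handle","hex_c"):
        for r in mark_of(n,c)[:3]:
            p=w(c,r["xyz"]); 
            key=n+("C" if n=="hex_c" and p[1]>.2 else "")
            if key!="hex_c" and r["score"]>.4: M.setdefault((key,c),[]).append(p)
for k,v in M.items(): print(k,len(v),np.median(v,0).round(4),np.std(v,0).round(4))
print(get_obs()["time"])
E
```

```text
hc top [0.5149 0.356  0.024 ]
hc side [0.5122 0.3586 0.024 ]
ha top [ 0.6332 -0.0795  0.058 ]
hb top [ 0.6044 -0.0717  0.058 ]
hb side [ 0.6063 -0.0674  0.058 ]
fw1 top [ 0.6669 -0.0302  0.042 ]
fw2 top [ 0.5989 -0.0133  0.042 ]
('post', 'side') 4 [ 0.5972 -0.16    0.0006] [0.0011 0.0011 0.0018]
('pocket', 'side') 4 [ 0.6228 -0.0553  0.0343] [0.001  0.0011 0.0017]
('handle', 'side') 4 [ 0.6101 -0.1037  0.0973] [0.0044 0.0145 0.0276]
('hex_cC', 'side') 3 [5.151e-01 3.580e-01 4.000e-04] [0.0021 0.0008 0.0006]
('post', 'top') 5 [ 0.5945 -0.1605  0.0006] [0.0058 0.0363 0.0128]
('pocket', 'top') 4 [ 0.6231 -0.0588  0.0354] [0.0007 0.001  0.0011]
('handle', 'top') 5 [ 0.6097 -0.1067  0.0976] [0.002  0.0022 0.1061]
('hex_cC', 'top') 5 [ 0.5164  0.3562 -0.0016] [0.0169 0.0579 0.0011]
3.6
```

{"op": "servo_tool", "data": {
  "moves": [
    [[0,0,8.2],[0,0,0],70],
    [[0,0,8.2],[0,0,0],70],
    [[0,0,8.2],[0,0,0],70],
    [[0,0,8.2],[0,0,0],70],
    [[0,0,8.2],[0,0,0],70]
  ],
  "force": 40
}}

```text
time: 4.1
ee_pos: [0.2416, 0.4941, 0.2313]
tcp_rot: [180.0, -0.0, 112.6]
wrist_force: [-0.7, 0.0, -0.2]
opening: 0.0596
grasp_force: 0.0
```

{"op": "servo_tool", "data": {
  "moves": [
    [[0,0,0],[-0.0227,0.0198,0.0131],70],
    [[0,0,0],[-0.0227,0.0198,0.0131],70],
    [[0,0,0],[-0.0227,0.0198,0.0131],70],
    [[0,0,0],[-0.0227,0.0198,0.0131],70],
    [[0,0,0],[-0.0227,0.0198,0.0131],70],
    [[0,0,0],[-0.0227,0.0198,0.0131],70],
    [[0,0,0],[-0.0227,0.0198,0.0131],70],
    [[0,0,0],[-0.0227,0.0198,0.0131],70],
    [[0,0,0],[-0.0227,0.0198,0.0131],70],
    [[0,0,0],[-0.0227,0.0198,0.0131],70],
    [[0,0,0],[0,0,0],70],
    [[0,0,0],[0,0,0],70]
  ]
}}

```text
time: 5.3
ee_pos: [0.5126, 0.3617, 0.0997]
tcp_rot: [-179.9, 0.0, 112.9]
wrist_force: [0.0, 0.4, 0.2]
opening: 0.0598
grasp_force: 0.0
```

{"op": "servo_tool", "data": {
  "moves": [
    [[0,0,0],[0,0,0.02],70],
    [[0,0,0],[0,0,0.02],70],
    [[0,0,0],[0,0,0.02],70],
    [[0,0,0],[0,0,0.02],70],
    [[0,0,0],[0,0,0.0107],70],
    [[0,0,0],[0,0,0],70]
  ]
}}

```text
time: 5.9
ee_pos: [0.5112, 0.3623, 0.0086]
tcp_rot: [-179.9, 0.0, 113.0]
wrist_force: [0.1, 0.4, 0.7]
opening: 0.0596
grasp_force: 0.0
```

```bash
python3 - <<'E'
from h import *
for c in("side","top"):
    im,d=camera(c); cv2.imwrite(f"pics/{c}1.png",im[:,:,::-1])
S,T=cv2.imread("pics/side1.png"),cv2.imread("pics/top1.png")
def crop(I,x,y,r,n=400,m=400): return cv2.resize(I[y-int(r*m/n):y+int(r*m/n),x-r:x+r],(n,m),interpolation=cv2.INTER_CUBIC)
cv2.imwrite("pics/crop1.png",np.hstack([crop(S,231,250,30),crop(T,175,251,30)]))
E
```

```text
(no output)
```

View pics/crop1.png

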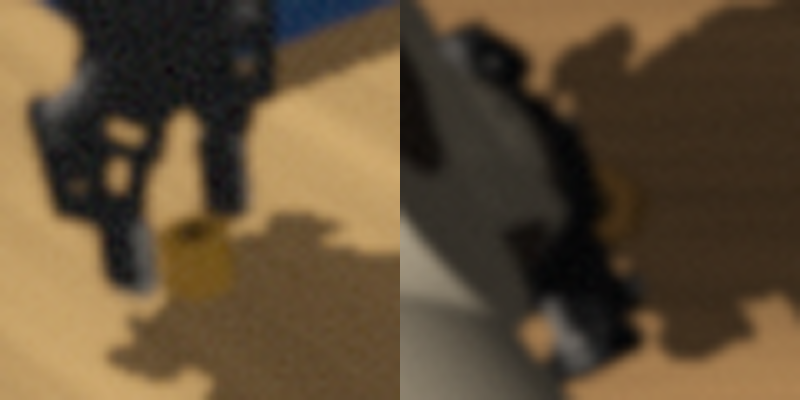

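Side crop: the weight stands between the two pads (about (197,258) in the crop), with clearance on both sides. Closing.

{"op": "servo_tool", "data": {
  "moves": [
    [[0,0,0],[0,0,0],40],
    [[0,0,0],[0,0,0],30],
    [[0,0,0],[0,0,0],20],
    [[0,0,0],[0,0,0],20],
    [[0,0,0],[0,0,0],20],
    [[0,0,0],[0,0,0],20],
    [[0,0,0],[0,0,0],20],
    [[0,0,0],[0,0,0],20]
  ],
  "force": 40
}}

```text
time: 6.8
ee_pos: [0.5129, 0.3626, 0.0109]
tcp_rot: [179.9, -0.0, 112.9]
wrist_force: [-1.0, 0.6, 6.8]
opening: 0.0268
grasp_force: 40.0
```

{"op": "servo_tool", "data": {
  "moves": [
    [[0,0,0],[0,0,-0.02],15],
    [[0,0,0],[0,0,-0.03],15],
    [[0,0,0],[0,0,-0.03],15],
    [[0,0,0],[0,0,-0.03],15],
    [[0,0,0],[0,0,-0.03],15],
    [[0,0,0],[0,0,0],15]
  ]
}}

```text
time: 7.4
ee_pos: [0.5138, 0.3631, 0.1545]
tcp_rot: [179.6, -0.1, 112.9]
wrist_force: [0.7, 0.7, -0.7]
opening: 0.0269
grasp_force: 39.9
```

{"op": "servo_tool", "data": {
  "moves": [
    [[0,0,7.38],[0,0,0],15],
    [[0,0,7.38],[0,0,0],15],
    [[0,0,7.38],[0,0,0],15],
    [[0,0,7.38],[0,0,0],15],
    [[0,0,7.38],[0,0,0],15]
  ]
}}

```text
time: 7.9
ee_pos: [0.5122, 0.362, 0.1485]
tcp_rot: [-180.0, 0.1, 75.7]
wrist_force: [0.9, 0.3, -2.0]
opening: 0.0272
grasp_force: 39.8
```

{"op": "servo_tool", "data": {
  "moves": [
    [[0,0,0],[-0.0302,0.0173,0],15],
    [[0,0,0],[-0.0302,0.0173,0],15],
    [[0,0,0],[-0.0302,0.0173,0],15],
    [[0,0,0],[-0.0302,0.0173,0],15],
    [[0,0,0],[-0.0302,0.0173,0],15],
    [[0,0,0],[-0.0302,0.0173,0],15],
    [[0,0,0],[-0.0302,0.0173,0],15],
    [[0,0,0],[-0.0302,0.0173,0],15],
    [[0,0,0],[-0.0302,0.0173,0],15],
    [[0,0,0],[-0.0302,0.0173,0],15],
    [[0,0,0],[-0.0302,0.0173,0],15],
    [[0,0,0],[-0.0302,0.0173,0],15]
  ]
}}

```text
time: 9.1
ee_pos: [0.6264, -0.041, 0.1486]
tcp_rot: [-179.9, 0.0, 76.0]
wrist_force: [0.0, 0.6, -1.7]
opening: 0.0267
grasp_force: 39.8
```

{"op": "servo_tool", "data": {
  "moves": [
    [[0,0,0],[0,0,0.02],15],
    [[0,0,0],[0,0,0.02],15],
    [[0,0,0],[0,0,0],15],
    [[0,0,0],[0,0,0],15]
  ]
}}

```text
time: 9.5
ee_pos: [0.626, -0.0395, 0.1092]
tcp_rot: [-179.9, 0.0, 76.0]
wrist_force: [-0.5, 0.7, -0.5]
opening: 0.0269
grasp_force: 39.8
```

```bash
python3 - <<'E'
from h import *
for c in("side","top"):
    im,d=camera(c); cv2.imwrite(f"pics/{c}2.png",im[:,:,::-1]); np.save(f"{c}2.npy",d)
    for r in mark_of("hex_c",c): print(c,round(r["score"],2),w(c,r["xyz"]).round(4))
    if c=="side":
      for n in("pocket",): print(n,[(round(r["score"],2),w(c,r["xyz"]).round(4)) for r in mark_of(n,c)])
o=get_obs();print(o["time"],o["ee_pos"],o["tcp_rot"],o["q"].round(1))
S,T=cv2.imread("pics/side2.png"),cv2.imread("pics/top2.png")
def crop(I,x,y,r,n=400,m=400): return cv2.resize(I[y-int(r*m/n):y+int(r*m/n),x-r:x+r],(n,m),interpolation=cv2.INTER_CUBIC)
cv2.imwrite("pics/crop2.png",np.hstack([crop(S,370,285,45),crop(T,340,210,45)]))
E
```

```text
side 0.5 [ 0.6053 -0.0698  0.0335]
side 0.43 [ 0.632  -0.0789  0.0346]
pocket [(0.6, array([ 0.6219, -0.057 ,  0.0332]))]
9.75 [ 0.62690298 -0.03931163  0.11063772] [ 1.79914534e+02 -1.31533575e-02  7.60661057e+01] [ -3.6  14.9   8.1  83.1  -0.  100.3]
```

View pics/crop2.png

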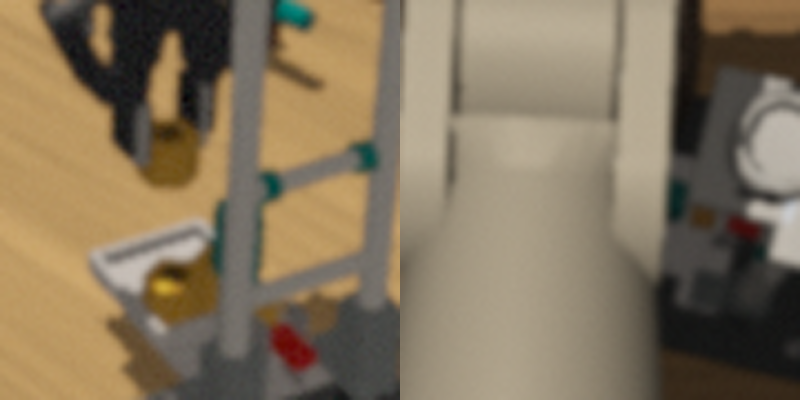

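```bash
python3 - <<'E'
from h import *
c=ray("side",361.8,268.2,.1235);print("c",c)
d=np.load("side2.npy");im=cv2.imread("pics/side2.png")
hsv=cv2.cvtColor(im,cv2.COLOR_BGR2HSV).astype(int)
for n,(u0,u1,v0,v1) in dict(c=(356,370,264,284),b=(356,372,298,314)).items():
    m=np.zeros(d.shape,bool);m[v0:v1,u0:u1]=1
    m&=(hsv[...,1]>150)
    P,u,v=cloud("side",d,m); P=P[(abs(P[:,1]+.06)<.05)]
    zt=np.percentile(P[:,2],97); T=P[P[:,2]>zt-.005]
    print(n,len(P),"z",np.percentile(P[:,2],[2,97]).round(4),"top",len(T),((np.percentile(T,3,0)+np.percentile(T,97,0))/2).round(4),"all",((np.percentile(P,2,0)+np.percentile(P,98,0))/2).round(4))
E
```

```text
c [ 0.62516674 -0.03855123  0.1235    ]
c 149 z [0.1022 0.1243] top 74 [ 0.6234 -0.0463  0.1222] all [ 0.6216 -0.0468  0.1133]
b 148 z [0.043  0.0602] top 83 [ 0.6051 -0.0727  0.0581] all [ 0.6045 -0.0736  0.0518]
```

{"op": "servo_tool", "data": {
  "moves": [
    [[0,0,0],[0,0.001,0.015],15],
    [[0,0,0],[0,0,0.015],15],
    [[0,0,0],[0,0,0.015],15],
    [[0,0,0],[0,0,0.008],15],
    [[0,0,0],[0,0,0.004],15],
    [[0,0,0],[0,0,0.003],15],
    [[0,0,0],[0,0,0],15]
  ]
}}

```text
time: 10.45
ee_pos: [0.6275, -0.0398, 0.0495]
tcp_rot: [180.0, 0.0, 76.0]
wrist_force: [0.2, 0.2, -0.4]
opening: 0.0268
grasp_force: 39.9
```

{"op": "servo_tool", "data": {
  "moves": [
    [[0,0,0],[0,0,0.0015],15],
    [[0,0,0],[0,0,0.0015],15],
    [[0,0,0],[0,0,0],15]
  ]
}}

```text
time: 10.75
ee_pos: [0.6275, -0.0398, 0.0467]
tcp_rot: [180.0, -0.0, 76.0]
wrist_force: [0.6, -0.5, -1.6]
opening: 0.0268
grasp_force: 39.9
```

{"op": "servo_tool", "data": {
  "moves": [
    [[0,0,0],[0,0,0.001],15],
    [[0,0,0],[0,0,0.001],15],
    [[0,0,0],[0,0,0],15]
  ]
}}

```text
time: 11.05
ee_pos: [0.6276, -0.0398, 0.0449]
tcp_rot: [180.0, -0.0, 76.0]
wrist_force: [-0.2, 0.6, 1.0]
opening: 0.0267
grasp_force: 40.2
```

{"op": "servo_tool", "data": {
  "moves": [
    [[0,0,0],[0,0,0.001],15],
    [[0,0,0],[0,0,0],15]
  ]
}}

```text
time: 11.25
ee_pos: [0.6276, -0.0398, 0.0448]
tcp_rot: [179.9, -0.0, 76.0]
wrist_force: [-3.8, 0.8, 7.7]
opening: 0.0269
grasp_force: 40.9
```

{"op": "servo_tool", "data": {
  "moves": [
    [[0,0,0],[0,0,-0.0007],15],
    [[0,0,0],[-0.001,0,0],15],
    [[0,0,0],[-0.001,0,0],15],
    [[0,0,0],[-0.001,0,0],15],
    [[0,0,0],[0,0,0],15]
  ]
}}

```text
time: 11.75
ee_pos: [0.6273, -0.0425, 0.0448]
tcp_rot: [179.9, -0.0, 76.1]
wrist_force: [1.0, 3.4, 6.5]
opening: 0.0268
grasp_force: 40.6
```

{"op": "servo_tool", "data": {
  "moves": [
    [[0,0,0],[-0.001,0,0],15],
    [[0,0,0],[-0.001,0,0],15],
    [[0,0,0],[0,0,0],15]
  ]
}}

```text
time: 12.05
ee_pos: [0.6268, -0.0444, 0.0448]
tcp_rot: [179.9, -0.0, 76.1]
wrist_force: [0.9, 3.0, 5.6]
opening: 0.0271
grasp_force: 40.6
```

{"op": "servo_tool", "data": {
  "moves": [
    [[0,0,0],[-0.001,0,0],15],
    [[0,0,0],[0,0,0],15]
  ]
}}

```text
time: 12.25
ee_pos: [0.6266, -0.0454, 0.0448]
tcp_rot: [179.9, -0.1, 76.1]
wrist_force: [1.9, 2.7, 5.6]
opening: 0.0267
grasp_force: 40.6
```

{"op": "servo_tool", "data": {
  "moves": [
    [[0,0,0],[-0.001,0,0],15],
    [[0,0,0],[0,0,0],15]
  ]
}}

```text
time: 12.45
ee_pos: [0.6264, -0.0461, 0.0448]
tcp_rot: [179.9, -0.1, 76.1]
wrist_force: [1.4, 5.3, 6.0]
opening: 0.0265
grasp_force: 40.6
```

{"op": "servo_tool", "data": {
  "moves": [
    [[0,0,0],[-0.001,0,0],15],
    [[0,0,0],[0,0,0],15]
  ]
}}

```text
time: 12.65
ee_pos: [0.6263, -0.0465, 0.0448]
tcp_rot: [179.9, -0.2, 76.1]
wrist_force: [2.0, 7.5, 4.6]
opening: 0.0269
grasp_force: 40.6
```

{"op": "servo_tool", "data": {
  "moves": [
    [[0,0,0],[-0.001,0,0],15],
    [[0,0,0],[0,0,0],15]
  ]
}}

```text
time: 12.85
ee_pos: [0.6263, -0.0467, 0.0449]
tcp_rot: [179.9, -0.2, 76.1]
wrist_force: [2.0, 12.1, 5.1]
opening: 0.0266
grasp_force: 40.5
```

{"op": "servo_tool", "data": {
  "moves": [
    [[0,0,0],[0,0,0],36],
    [[0,0,0],[0,0,0],38],
    [[0,0,0],[0.001,0,0],40],
    [[0,0,0],[0.001,0,-0.003],40],
    [[0,0,0],[0,0,-0.01],40],
    [[0,0,0],[0,0,-0.02],40],
    [[0,0,0],[0,0,-0.03],40],
    [[0,0,0],[0,0,0],40]
  ]
}}

```text
time: 13.65
ee_pos: [0.6277, -0.0468, 0.1127]
tcp_rot: [179.6, -0.1, 76.0]
wrist_force: [0.3, -0.6, 0.9]
opening: 0.0343
grasp_force: 0.0
```

{"op": "servo_tool", "data": {
  "moves": [
    [[0,0,0],[0.02,0,-0.03],40],
    [[0,0,0],[0.04,0,-0.03],40],
    [[0,0,0],[0.04,0,-0.02],40],
    [[0,0,0],[0.04,0,0],40],
    [[0,0,0],[0.04,0,0],40],
    [[0,0,0],[0,0,0],40]
  ]
}}

```text
time: 14.25
ee_pos: [0.6696, 0.1326, 0.1868]
tcp_rot: [-180.0, -0.0, 76.3]
wrist_force: [0.8, -0.1, 0.5]
opening: 0.0338
grasp_force: 0.0
```

```bash
python3 - <<'E'
from h import *
for c in("side","top"):
    im,d=camera(c); cv2.imwrite(f"pics/{c}3.png",im[:,:,::-1]); np.save(f"{c}3.npy",d)
    for r in mark_of("hex_c",c): print(c,round(r["score"],2),w(c,r["xyz"]).round(4))
o=get_obs();print(o["time"],o["ee_pos"],o["tcp_rot"],o["q"].round(1))
S,T=cv2.imread("pics/side3.png"),cv2.imread("pics/top3.png")
def crop(I,x,y,r,n=400,m=400): return cv2.resize(I[y-int(r*m/n):y+int(r*m/n),x-r:x+r],(n,m),interpolation=cv2.INTER_CUBIC)
cv2.imwrite("pics/crop3.png",np.hstack([crop(S,372,300,40),crop(T,340,210,40)]))
E
```

```text
side 0.54 [ 0.6046 -0.0738  0.0354]
side 0.53 [ 0.6354 -0.0795  0.0357]
side 0.4 [ 0.624  -0.0482  0.034 ]
top 0.67 [ 0.625  -0.0538  0.0315]
top 0.48 [ 0.6105 -0.0679  0.0304]
top 0.42 [ 0.628  -0.0813  0.035 ]
14.45 [0.66907146 0.12733951 0.18739022] [-1.79999754e+02  1.63459084e-02  7.60117664e+01] [ 10.8  23.3  27.1  93.8  -0.  114.8]
```

View pics/crop3.png

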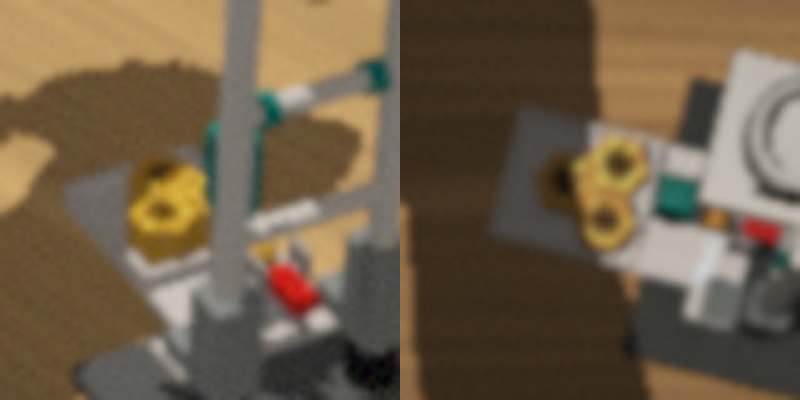

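{"op": "servo_tool", "data": {
  "moves": [
    [[0,0,0],[0.04,-0.02,-0.01],40],
    [[0,0,0],[0.04,-0.02,-0.01],40],
    [[0,0,0],[0.04,-0.02,-0.01],40],
    [[0,0,0],[0,0,0],40]
  ]
}}

```text
time: 14.85
ee_pos: [0.6389, 0.2625, 0.219]
tcp_rot: [179.9, -0.1, 76.2]
wrist_force: [0.4, 1.0, -0.4]
opening: 0.034
grasp_force: 0.0
```

```bash
python3 - <<'E'
from h import *
T=[];S=[];Z=[]
for i in range(3):
    im,d=camera("top");T.append(im[:,:,::-1].astype(float));Z.append(d)
S=camera("side")[0][:,:,::-1]
T=np.mean(T,0).astype(np.uint8);cv2.imwrite("pics/top4.png",T);cv2.imwrite("pics/side4.png",S);np.save("top4.npy",np.mean(Z,0))
print(get_obs()["time"])
def crop(I,x,y,r,n=400,m=400): return cv2.resize(I[y-int(r*m/n):y+int(r*m/n),x-r:x+r],(n,m),interpolation=cv2.INTER_CUBIC)
cv2.imwrite("pics/crop4.png",np.hstack([crop(S,367,300,20),crop(T,338,208,20)]))
E
```

```text
15.05
```

View pics/crop4.png

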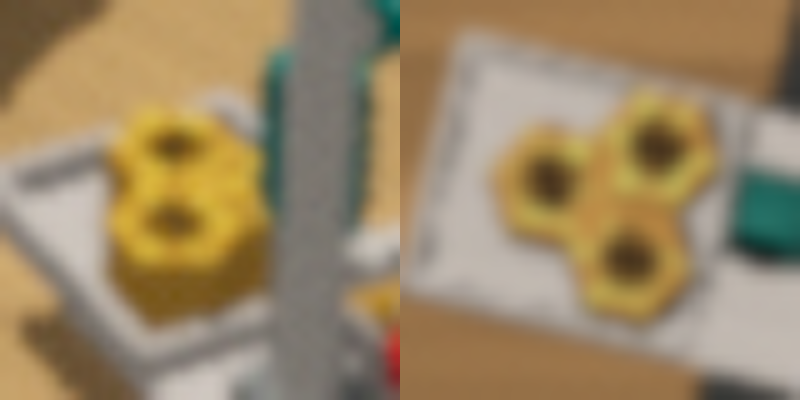

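Top crop: hole centres at (658,145), (630,257), (553,180) make an equilateral triangle, so the weights are close-packed. Now the handle.

{"op": "servo_tool", "data": {
  "moves": [
    [[0,-8,0],[0,0,0],50],
    [[0,-8,0],[0,0,0],50],
    [[0,-8,0],[0,0,0],50],
    [[0,-8,0],[0,0,0],50],
    [[0,-8,0],[0,0,0],50],
    [[0,0,0],[0,0,0],50]
  ]
}}

```text
time: 15.65
ee_pos: [0.6326, 0.2442, 0.1846]
tcp_rot: [179.1, 36.7, 76.5]
wrist_force: [-0.1, -0.7, -1.2]
opening: 0.0426
grasp_force: 0.0
```

```bash
cat >> h.py <<'E'
def todo(t):
    o=get_obs(); R=Ro.from_euler("xyz",o["tcp_rot"],degrees=True).as_matrix()
    print(o["time"],o["ee_pos"].round(4),o["tcp_rot"].round(1),o["q"].round(1)); print("tool delta",(R.T@(np.array(t)-o["ee_pos"])).round(4),"up in tool",(R.T@[0,0,1]).round(4)); print(R.round(3))
E
python3 -c "
from h import *
todo([.6233,-.0560,.1608])"
```

```text
15.65 [0.6326 0.2442 0.1846] [179.1  36.7  76.5] [ 31.6  57.1  70.3 130.3 -25.7 141.1]
tool delta [-0.2217  0.0578  0.1956] up in tool [-0.5971  0.0132 -0.802 ]
[[ 0.187  0.975 -0.123]
 [ 0.78  -0.224 -0.584]
 [-0.597  0.013 -0.802]]
```

{"op": "servo_tool", "data": {
  "moves": [
    [[0,0,0],[-0.0222,0.0058,0.0196],50],
    [[0,0,0],[-0.0222,0.0058,0.0196],50],
    [[0,0,0],[-0.0222,0.0058,0.0196],50],
    [[0,0,0],[-0.0222,0.0058,0.0196],50],
    [[0,0,0],[-0.0222,0.0058,0.0196],50],
    [[0,0,0],[-0.0222,0.0058,0.0196],50],
    [[0,0,0],[-0.0222,0.0058,0.0196],50],
    [[0,0,0],[-0.0222,0.0058,0.0196],50],
    [[0,0,0],[-0.0222,0.0058,0.0196],50],
    [[0,0,0],[-0.0222,0.0058,0.0196],50],
    [[0,0,0],[0,0,0],50]
  ]
}}

```text
time: 16.75
ee_pos: [0.6232, -0.0573, 0.1713]
tcp_rot: [178.1, 35.8, 75.6]
wrist_force: [-0.3, -0.2, 1.2]
opening: 0.0425
grasp_force: 0.0
```

```bash
python3 -c "
from h import *
todo([.6233,-.0560,.1608])
R=Ro.from_euler('xyz',get_obs()['tcp_rot'],degrees=True)
c,s=np.cos(np.radians(40)),np.sin(np.radians(40));u=np.array([.2419,.9703,0]);y=np.array([.9703,-.2419,0]);z=-s*u-[0,0,c]
G=np.c_[np.cross(y,z),y,z];print('turn',np.degrees((R.inv()*Ro.from_matrix(G)).as_rotvec()).round(2))"
```

```text
16.75 [ 0.6232 -0.0573  0.1713] [178.1  35.8  75.6] [  9.2  25.3  21.6 100.4 -33.3 117.3]
tool delta [ 0.0072 -0.0005  0.0077] up in tool [-0.5856  0.0263 -0.8102]
[[ 0.201  0.973 -0.114]
 [ 0.785 -0.23  -0.575]
 [-0.586  0.026 -0.81 ]]
turn [ 1.63 -4.15 -0.37]
```

{"op": "servo_tool", "data": {
  "moves": [
    [[1.6,-4.2,-0.4],[0,0,0],50],
    [[0,0,0],[0,0,0],50]
  ]
}}

```text
time: 16.95
ee_pos: [0.6239, -0.053, 0.1682]
tcp_rot: [-179.7, 40.2, 76.5]
wrist_force: [0.1, -0.2, -1.0]
opening: 0.043
grasp_force: 0.0
```

```bash
python3 -c "
from h import *
todo([.6077,-.1184,.0842])
p=ray('top',355.2,209.2,.118);print(p, 'y_post vs pocket line',(p[:2]-[.623,-.057])@[.9703,-.2419],'u',(p[:2]-[.623,-.057])@[.2419,.9703])
S,T=camera('side')[0],camera('top')[0]
S=S[:,:,::-1]
cv2.imwrite('pics/crop5.png',cv2.resize(S[240:330,320:420],None,fx=6,fy=6,interpolation=cv2.INTER_CUBIC))
"
```

```text
16.95 [ 0.6239 -0.053   0.1682] [-179.7   40.2   76.5] [ 10.6  29.7  25.4 105.1 -35.9 120.6]
tool delta [0.0027 0.0002 0.1076] up in tool [-0.6455 -0.0045 -0.7637]
[[ 0.178  0.971 -0.156]
 [ 0.743 -0.237 -0.626]
 [-0.646 -0.004 -0.764]]
[ 0.60841556 -0.10702178  0.118     ] y_post vs pocket line -0.002051016205806217 u -0.05206411060000894
```

View pics/crop5.png

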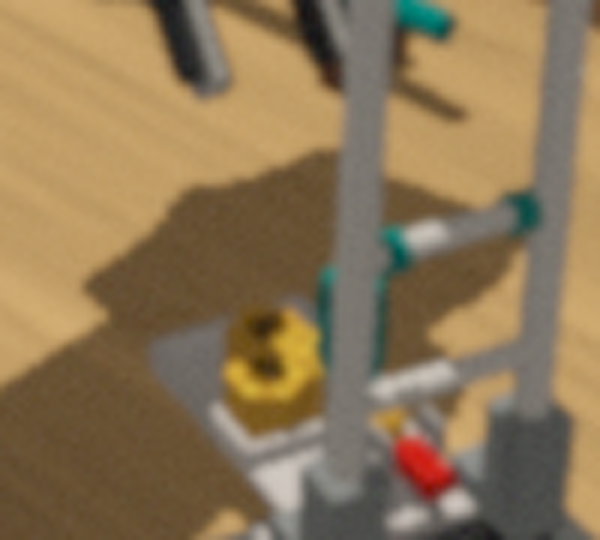

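{"op": "servo_tool", "data": {
  "moves": [
    [[0,0,0],[0.0027,-0.0008,0.02],50],
    [[0,0,0],[0,0,0.02],50],
    [[0,0,0],[0,0,0.02],50],
    [[0,0,0],[0,0,0.02],50],
    [[0,0,0],[0,0,0.015],50],
    [[0,0,0],[0,0,0.0126],50],
    [[0,0,0],[0,0,0],50]
  ],
  "force": 60
}}

```text
time: 17.75
ee_pos: [0.6065, -0.1186, 0.0834]
tcp_rot: [-179.7, 40.2, 76.5]
wrist_force: [-0.4, -0.0, 0.5]
opening: 0.0429
grasp_force: 0.0
```

{"op": "servo_tool", "data": {
  "moves": [
    [[0,0,0],[0,0,0],30],
    [[0,0,0],[0,0,0],20],
    [[0,0,0],[0,0,0],5],
    [[0,0,0],[0,0,0],5],
    [[0,0,0],[0,0,0],5],
    [[0,0,0],[0,0,0],5],
    [[0,0,0],[0,0,0],5]
  ],
  "force": 70
}}

```text
time: 18.45
ee_pos: [0.6085, -0.1175, 0.0848]
tcp_rot: [-180.0, 40.2, 76.4]
wrist_force: [5.4, -1.0, 2.3]
opening: 0.0172
grasp_force: 68.5
```

{"op": "servo_tool", "data": {
  "moves": [
    [[0,0,0],[-0.0013,0.001,-0.0015],5],
    [[0,0,0],[-0.0019,0,-0.0023],5],
    [[0,0,0],[-0.0026,0,-0.0031],5],
    [[0,0,0],[-0.0026,0,-0.0031],5],
    [[0,0,0],[-0.0026,0,-0.0031],5],
    [[0,0,0],[-0.0026,0,-0.0031],5],
    [[0,0,0],[0,0,0],5]
  ]
}}

```text
time: 19.15
ee_pos: [0.6084, -0.1175, 0.1051]
tcp_rot: [-179.8, 40.2, 76.6]
wrist_force: [4.3, 3.2, -7.7]
opening: 0.0168
grasp_force: 69.4
```

{"op": "servo_tool", "data": {
  "moves": [
    [[0,0,0],[-0.0026,0,-0.0031],5],
    [[0,0,0],[-0.0026,0,-0.0031],5],
    [[0,0,0],[-0.0026,0,-0.0031],5],
    [[0,0,0],[-0.0026,0,-0.0031],5],
    [[0,0,0],[-0.0026,0,-0.0031],5],
    [[0,0,0],[-0.0026,0,-0.0031],5],
    [[0,0,0],[-0.0026,0,-0.0031],5],
    [[0,0,0],[-0.0026,0,-0.0031],5],
    [[0,0,0],[-0.0026,0,-0.0031],5],
    [[0,0,0],[-0.0026,0,-0.0031],5],
    [[0,0,0],[-0.0026,0,-0.0031],5],
    [[0,0,0],[-0.0026,0,-0.0031],5]
  ]
}}

```text
time: 20.35
ee_pos: [0.6084, -0.1175, 0.1533]
tcp_rot: [-179.7, 40.2, 76.6]
wrist_force: [3.9, 3.3, -9.9]
opening: 0.0172
grasp_force: 69.4
```

{"op": "servo_tool", "data": {
  "moves": [
    [[0,0,0],[-0.0026,0,-0.0031],5],
    [[0,0,0],[-0.0026,0,-0.0031],5],
    [[0,0,0],[-0.0026,0,-0.0031],5],
    [[0,0,0],[-0.0026,0,-0.0031],5],
    [[0,0,0],[-0.0026,0,-0.0031],5],
    [[0,0,0],[-0.0026,0,-0.0031],5],
    [[0,0,0],[-0.0026,0,-0.0031],5],
    [[0,0,0],[-0.0026,0,-0.0031],5],
    [[0,0,0],[-0.0026,0,-0.0031],5],
    [[0,0,0],[-0.0026,0,-0.0031],5],
    [[0,0,0],[0,0,0],5],
    [[0,0,0],[0,0,0],5]
  ]
}}

```text
time: 21.55
ee_pos: [0.6085, -0.1175, 0.1942]
tcp_rot: [-179.7, 40.3, 76.6]
wrist_force: [0.6, 6.0, -7.7]
opening: 0.0172
grasp_force: 69.9
```

{"op": "servo_tool", "data": {
  "moves": [
    [[0,0,0],[-0.0026,0,-0.0031],5],
    [[0,0,0],[-0.0026,0,-0.0031],5],
    [[0,0,0],[-0.0026,0,-0.0031],5],
    [[0,0,0],[-0.0026,0,-0.0031],5],
    [[0,0,0],[-0.0026,0,-0.0031],5],
    [[0,0,0],[-0.0026,0,-0.0031],5],
    [[0,0,0],[-0.0026,0,-0.0031],5],
    [[0,0,0],[-0.0019,0,-0.0023],5],
    [[0,0,0],[0,0,0],5],
    [[0,0,0],[0,0,0],5]
  ]
}}

```text
time: 22.55
ee_pos: [0.6085, -0.1176, 0.2256]
tcp_rot: [-179.7, 40.3, 76.6]
wrist_force: [-2.0, 5.1, -7.6]
opening: 0.017
grasp_force: 69.9
```

```bash
python3 -c "
from h import *
S,d=camera('side');S=S[:,:,::-1]
for n in('pocket','handle'): print(n,[(round(r['score'],2),w('side',r['xyz']).round(4)) for r in mark_of(n,'side')])
cv2.imwrite('pics/crop6.png',cv2.resize(S[185:305,320:440],None,fx=5,fy=5,interpolation=cv2.INTER_CUBIC))
"
```

```text
pocket [(0.98, array([ 0.6221, -0.0521,  0.1729]))]
handle [(0.65, array([0.4313, 0.1814, 0.0017])), (0.62, array([ 0.6118, -0.1035,  0.2364]))]
```

View pics/crop6.png

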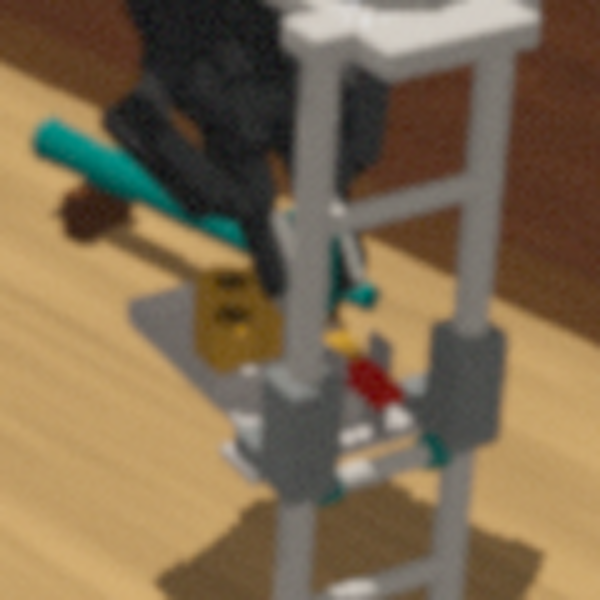

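Tray at about 0.14, red pawl level at crop (375,385) above the banded rung at (390,465). Lowering.

{"op": "servo_tool", "data": {
  "moves": [
    [[0,0,0],[0.0013,0,0.0015],5],
    [[0,0,0],[0.0019,0,0.0023],5],
    [[0,0,0],[0.0019,0,0.0023],5],
    [[0,0,0],[0.0019,0,0.0023],5],
    [[0,0,0],[0.0019,0,0.0023],5],
    [[0,0,0],[0.0019,0,0.0023],5],
    [[0,0,0],[0.0019,0,0.0023],5],
    [[0,0,0],[0.0013,0,0.0015],5],
    [[0,0,0],[0,0,0],5],
    [[0,0,0],[0,0,0],5]
  ]
}}

```text
time: 23.7
ee_pos: [0.6085, -0.1175, 0.2033]
tcp_rot: [-179.7, 40.3, 76.6]
wrist_force: [-1.8, 5.7, -9.8]
opening: 0.0173
grasp_force: 69.9
```

{"op": "servo_tool", "data": {
  "moves": [
    [[0,0,0],[0.0006,0,0.0008],5],
    [[0,0,0],[0.0006,0,0.0008],5],
    [[0,0,0],[0.0006,0,0.0008],5],
    [[0,0,0],[0,0,0],5],
    [[0,0,0],[0,0,0],5]
  ]
}}

```text
time: 24.2
ee_pos: [0.6085, -0.1175, 0.2004]
tcp_rot: [-179.7, 40.2, 76.6]
wrist_force: [-0.8, 6.5, -8.8]
opening: 0.017
grasp_force: 70.0
```

{"op": "servo_tool", "data": {
  "moves": [
    [[0,0,0],[0.0006,0,0.0008],5],
    [[0,0,0],[0.0006,0,0.0008],5],
    [[0,0,0],[0,0,0],5],
    [[0,0,0],[0,0,0],5]
  ]
}}

```text
time: 24.6
ee_pos: [0.6085, -0.1176, 0.1996]
tcp_rot: [-179.8, 40.2, 76.6]
wrist_force: [-1.6, 10.0, -1.6]
opening: 0.0173
grasp_force: 70.9
```

{"op": "servo_tool", "data": {
  "moves": [
    [[0,0,0],[0.0006,0,0.0008],5],
    [[0,0,0],[0,0,0],5],
    [[0,0,0],[0,0,0],5]
  ]
}}

```text
time: 24.9
ee_pos: [0.6085, -0.1175, 0.1994]
tcp_rot: [-179.8, 40.2, 76.6]
wrist_force: [-1.8, 11.4, 2.3]
opening: 0.0174
grasp_force: 71.5
```

{"op": "servo_tool", "data": {
  "moves": [
    [[0,0,0],[0,0,0],15],
    [[0,0,0],[0,0,0],25],
    [[0,0,0],[0,0,0],35],
    [[0,0,0],[0,0,0],50],
    [[0,0,0],[0,0,0],50],
    [[0,0,0],[0,0,0],50]
  ]
}}

```text
time: 25.5
ee_pos: [0.6086, -0.1183, 0.1974]
tcp_rot: [-179.7, 40.3, 76.6]
wrist_force: [0.4, -0.6, -0.4]
opening: 0.0425
grasp_force: 0.0
```

{"op": "servo_tool", "data": {
  "moves": [
    [[0,0,0],[0,0,-0.01],50],
    [[0,0,0],[0,0,-0.02],50],
    [[0,0,0],[0,0,-0.03],50],
    [[0,0,0],[0,0,-0.03],50],
    [[0,0,0],[0,0,-0.03],50],
    [[0,0,0],[0,0,0],50],
    [[0,0,0],[0,0,0],50]
  ]
}}

```text
time: 26.2
ee_pos: [0.6277, -0.0421, 0.2888]
tcp_rot: [-179.8, 40.2, 76.6]
wrist_force: [-0.4, -1.0, -0.4]
opening: 0.0424
grasp_force: 0.0
```

```bash
python3 -c "
from h import *
S,d=camera('side');S=S[:,:,::-1]
for n in('pocket','handle'): print(n,[(round(r['score'],2),w('side',r['xyz']).round(4)) for r in mark_of(n,'side')])
T=camera('top')[0][:,:,::-1]
cr=lambda I,x,y,r:cv2.resize(I[y-r:y+r,x-r:x+r],(400,400),interpolation=cv2.INTER_CUBIC)
cv2.imwrite('pics/crop7.png',np.hstack([cr(S,380,260,50),cr(T,335,208,30)]));print(get_obs()['time'])
"
```

```text
pocket [(0.67, array([ 0.6204, -0.0538,  0.1485]))]
handle [(0.88, array([ 0.6099, -0.1084,  0.2128]))]
26.4
```

View pics/crop7.png

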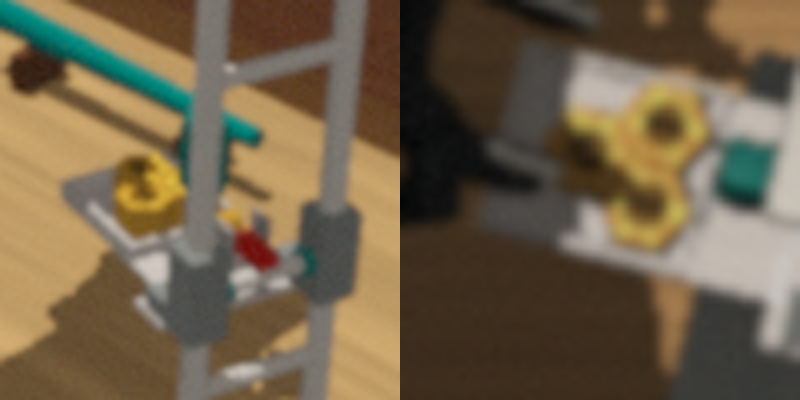

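The tray holds at about 0.115 (pocket measured at z ≈ 0.1485), the red pawl is level on the banded rung, and the three weights are still close-packed.

```bash
python3 -c "
from workcell import *
print(job_done())"
```

```text
the job is handed in; nothing more can be done
None
```

I nested the third weight against the pair, raised the tray past the banded rung, lowered it until the pawl sat on that rung, let go and handed the job in. My last measurements showed the tray holding at about 0.115 m with the weights close-packed, but `job_done()` returned no verdict.

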